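# Hang the rinsed board basket on the drip stand

## Task

The boards have just been rinsed. Take the deep wire basket by the black grip on its handle and hang it by the handle's crossbar on the hook arm of the drip stand, so that it hangs freely and upright over the tray. Leave the flat, wide wire basket standing where it is.

Things in the scene. Friction and masses are not known exactly. Their poses are not given: they have to be found in the camera images.
- deep_basket_grip (a point): Centre of the black grip (14 x, 26 y, 32 mm high) of the deep basket to hang: wire, 60 (x) x 90 (y) x 50 mm, 0.2 kg, blue board fixed in it, standing on the worktop. Rigid 8 mm bar handle in its y-z plane, 102 mm wide; crossbar along y, peaked in the middle, bar centre 36 mm below this point. Rim 101 mm, underside 151 mm below this point; window under the crossbar 61 mm high. z up.
- flat_basket: The other basket, to be left alone: same wire, same kind of handle and black grip, but flat and wide, 80 mm (x) by 110 mm (y) and 24 mm deep, 112 mm high over all with its grip, a small green circuit board fixed in it. Origin at the centre of its underside, z up.
- hook_seat (a point): Middle of the top of the drip stand's hook arm, a level 10 mm round bar, 187 mm above the worktop. Axes are the stand's: -x along the arm to its free end, +x to the post (60 mm away, no higher than the arm), z up. Fixed steel stand; below the arm a clear tray, rim 43 mm high. With the crossbar resting here, parallel to the stand's y either way round, the grip's centre is 40 mm above this point.
- hook_end (a point): Top of the upturned free end of the hook arm, 53 mm from the seat along the stand's -x and 15 mm higher than the seat; the end is 10 mm round and the highest part of the stand. The crossbar passes over it, the arm entering the window of the handle, before it is lowered onto the arm. Axes are the stand's.

How it is judged:
By the outcome, as a careful person would: the job done as asked, in the order asked, and still so for the second after the job is handed in, with the robot touching nothing.
It also fails if it takes over 40 s, if anything falls off the work surface, if the arm or the gripper's body presses on something with over 40 N, if the wrist force passes 120 N, or if a joint passes its speed limit or range.

## Robot

A 7-joint arm with a two-finger parallel gripper is mounted at the origin on a cart in front of the work surface, level with it; the furniture and walls round the work are solid. World frame = base frame: x ahead of the robot, y to its left, z up, the work surface at z = 0. Lengths are in m, angles in rad, forces in N, time in s.
With the tool pointing down it reaches from about 0.4 to 0.85 m from the base axis. Payload 10.4 kg.
Tool frame: the origin (TCP) lies at the very end of the fingers, on their centre line; the grasp point (between the pads) lies 19 mm behind it (manip.grip_point_offset is the distance from the TCP to the grasp point, in m); z points along the fingers, y is the line along which they close (so a half turn about z gives the same grasp; the last joint's range is limited). The gripper opens to 85 mm and grips with 20 to 120 N. Pads are 22 mm wide; open, the fingers measure 114 mm over their backs; the gripper's body (76 mm by 85 mm) begins 54 mm behind the grasp point. The pads swing forward as they close: fully open they stand 13 mm farther back than shut.
Start: joints at [-1.251, 0.332, -0.065, 1.46, 0.022, 1.35, -0.088], TCP at [0.21, 0.589, 0.231] pointing down, gripper open.
Joint ranges: [-2.6, 2.6], [-0.5, 2.12], [-1.47, 1.34], [0.16, 2.42], [-1.27, 4.41], [0.06, 2.06], [-2.6, 2.6]. Speed limits (rad/s): [2.22, 2.22, 2.79, 2.79, 3.14, 3.14, 3.14].

## Interface

Orientations are given as a unit quaternion [x, y, z, w].
In Python, from workcell import manip gives the robot as it stands. The module is installed in compiled form; this text tells all that it offers.
- The arm moves only by the shell command python3 -m inch 'ROWS' [OPENING] [FORCE]. ROWS is JSON, a list of rows, each a list of 2 entries, a list of its own where there are three numbers: the shift along the tool's x, y, z each as a share of 0.08 m, from -1 to 1, then the turn, a rotation vector about the tool's x, y, z each as a share of 45 degrees, from -1 to 1. A call has exactly 10 rows; each row is the pose to reach, as a shift and turn from the pose commanded when the call began, along the tool's axes at that moment; what a row does not reach only later rows make up. A row lasts 1/10 s, in which the tool goes at most 50 mm and 8.59 degrees, less where a joint would pass 70% of its speed; a pose out of reach is approached as far as the arm can. A call with a number of a shift or a turn outside -1 to 1 is refused whole. A call with a gripper value outside its range is refused whole. OPENING is the opening, from 0 (shut) to 1 (fully open), set as the call begins (- or left out, the last holds). The fingers move at their own pace and stop on an object; FORCE is the grip in N (left out, the last holds). Time passes only in rows, so rows that repeat a pose let the fingers close, or fill a call up. It gives the time, the measured TCP pose, the force, the opening and the grip force at its end, in the units of the state.
- manip.get_obs(): the state, without advancing time (a new reading comes with each control period).
- manip.camera(name): name is "scene" or "top" or "wrist"; returns the picture (420x560x3 uint8, red, green, blue); there is no depth.
- manip.camera_params(name): a dict with "fov_y" (degrees; the focal length in pixels is half the picture's height over the tangent of half this angle, whatever the lens; pixels are square), "cx", "cy" (the principal point, pixels), "camera_from_world" (4x4, takes a point from world to camera coordinates); the wrist camera has in their place "T_tool_cam" (4x4, takes a point from camera to tool coordinates, whose origin is the TCP and whose axes are the flange's). Camera axes: x right, y up, looking along -z (the intrinsics and any distortion apply to the point x, -y, -z); pixel columns grow to the right and rows downward; lengths in m; the calibration is good to about 2 mm. A picture is of the moment at which its call begins: read the wrist's pose just before it. camera_params takes no time and is no camera call.
- manip.hand_in(): hands the job in; it is judged then, once.
The state is a dict: "clock": time; "joint_pos": joint angles; "joint_velocities": joint speeds; "tau": joint torques, N m; "position": TCP position; "ee_rot": TCP orientation; "ft_force": force on the tool from outside, world axes, zero at the start; "torque": the same for the moment, N m; "grip_width": opening from 0.0 (shut) to 1.0 (fully open); "grasp_force": force on a finger pad.
Only numpy, scipy, OpenCV 4.12 (cv2) and the standard library are available. Lean on these libraries where they do the work, as an engineer would, in place of code of your own. Each camera call takes 0.05 s, during which the arm holds its last target. There are 200 camera calls.

## Working session

There is one attempt and no reset: what is moved stays moved. The work goes in short steps, Python scripts to look and compute and a shell command to move; the robot and the scene stay as the last step left them, time stands still between calls to the robot, and variables do not carry over. Pictures are saved under pics/ and viewed, at most 10 in all, crops included, and the job is handed in when it is done.

```bash
mkdir -p pics; ls
python3 - <<'E'
from workcell import manip
import cv2,numpy as np
for n in("scene","top"):
    cv2.imwrite(f"pics/{n}0.png",manip.camera(n)[:,:,::-1]); p=manip.camera_params(n); print(n,p)
print(manip.camera_params("wrist"))
o=manip.get_obs(); print(o, manip.grip_point_offset)
E
```

```text
pics
scene {'fov_y': 43.18462819300882, 'cx': 284.1500096412375, 'cy': 212.71576683216531, 'camera_from_world': array([[ 0.68115879, -0.73206949, -0.00984661, -0.29808779],
       [ 0.45507633,  0.41281665,  0.78897905, -0.38083365],
       [-0.57352265, -0.54190098,  0.61434119, -1.2596844 ],
       [ 0.        ,  0.        ,  0.        ,  1.        ]])}
top {'fov_y': 54.26438670343497, 'cx': 282.1722052917229, 'cy': 210.03204865279457, 'camera_from_world': array([[-1.61378812e-02, -9.99868106e-01, -1.82715478e-03,
         7.98449350e-02],
       [ 9.94169930e-01, -1.62407030e-02,  1.06594515e-01,
        -5.32183375e-01],
       [-1.06610130e-01, -9.62927183e-05,  9.94300896e-01,
        -1.12291065e+00],
       [ 0.00000000e+00,  0.00000000e+00,  0.00000000e+00,
         1.00000000e+00]])}
{'fov_y': 70.05261276318916, 'cx': 279.60461158602453, 'cy': 210.10654377352452, 'T_tool_cam': array([[ 3.97114007e-04,  9.54704987e-01,  2.97553745e-01,
         7.59302919e-02],
       [ 9.99999561e-01, -6.31717907e-04,  6.92279656e-04,
        -1.19998562e-03],
       [ 8.48892868e-04,  2.97
[... 193 characters left out ...]
33279392, -0.06469037,  1.46083651,  0.02159255,
        1.34988681, -0.08850116]), 'joint_velocities': array([-9.25796309e-04, -3.24133950e-03, -2.35553657e-05, -2.96766724e-03,
       -9.65060202e-04, -9.88229647e-04,  3.04424412e-04]), 'tau': array([ 9.40034479e-04, -6.26754642e+01,  4.88762290e-02, -3.92425203e+01,
        1.62561284e-02,  7.05695697e-03,  4.58389977e-06]), 'position': array([0.20997537, 0.58833048, 0.23061461]), 'ee_rot': array([ 1.70558669e-01,  9.85347331e-01, -6.09595839e-04, -7.98947608e-05]), 'ft_force': array([ 0.64419385, -1.69003491, -0.34311419]), 'torque': array([0.03083335, 0.03380013, 0.00397473]), 'grasp_force': 0.0, 'grip_width': 0.9973799458147968} 0.0187
```

View pics/scene0.png

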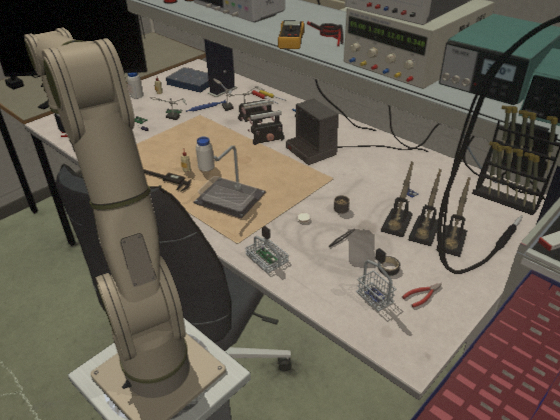

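View pics/top0.png

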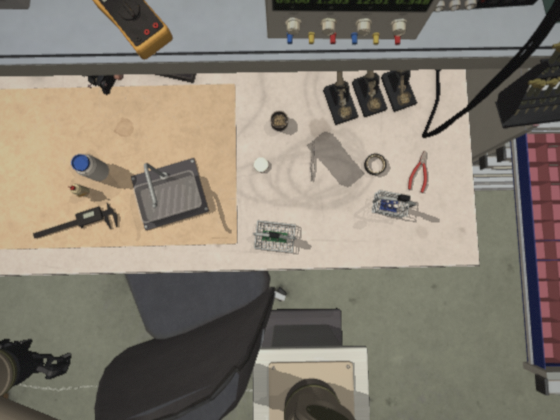

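The scene view shows the deep basket (grip near 381,256) and the stand (hook near 236,165). In the top view they are near (404,198) and (160,180), with the flat basket at (277,237). I'll zoom in on both.

```bash
cat > h.py <<'E'
import numpy as np,cv2
from workcell import manip
from scipy.spatial.transform import Rotation as R
def ray(n,u,v,obs=None):
    p=manip.camera_params(n); f=210/np.tan(np.radians(p["fov_y"])/2)
    d=np.array([(u-p["cx"])/f,-(v-p["cy"])/f,-1.])
    if n=="wrist":
        T=np.eye(4);T[:3,:3]=R.from_quat(obs["ee_rot"]).as_matrix();T[:3,3]=obs["position"];M=T@p["T_tool_cam"]
    else: M=np.linalg.inv(p["camera_from_world"])
    d=M[:3,:3]@d
    return M[:3,3],d/np.linalg.norm(d)
def plane(r,z): o,d=r; return o+d*(z-o[2])/d[2]
def tri(*rs):
    A=[];b=[]
    for o,d in rs:
        P=np.eye(3)-np.outer(d,d);A.append(P);b.append(P@o)
    X=np.linalg.solve(sum(A),sum(b)); return X,[np.linalg.norm((np.eye(3)-np.outer(d,d))@(X-o)) for o,d in rs]
def crop(im,x,y,w,h,s): return cv2.resize(im[y:y+h,x:x+w],None,fx=s,fy=s,interpolation=cv2.INTER_CUBIC)
E
python3 - <<'E'
from h import *
t=cv2.imread("pics/top0.png");s=cv2.imread("pics/scene0.png")
a=[crop(t,360,180,80,60,5),crop(t,125,155,80,60,5)]
b=[crop(s,345,245,80,60,5),crop(s,190,140,80,60,5)]
cv2.imwrite("pics/m.png",np.vstack([np.hstack(a),np.hstack(b)]))
E
```

```text
(no output)
```

View pics/m.png

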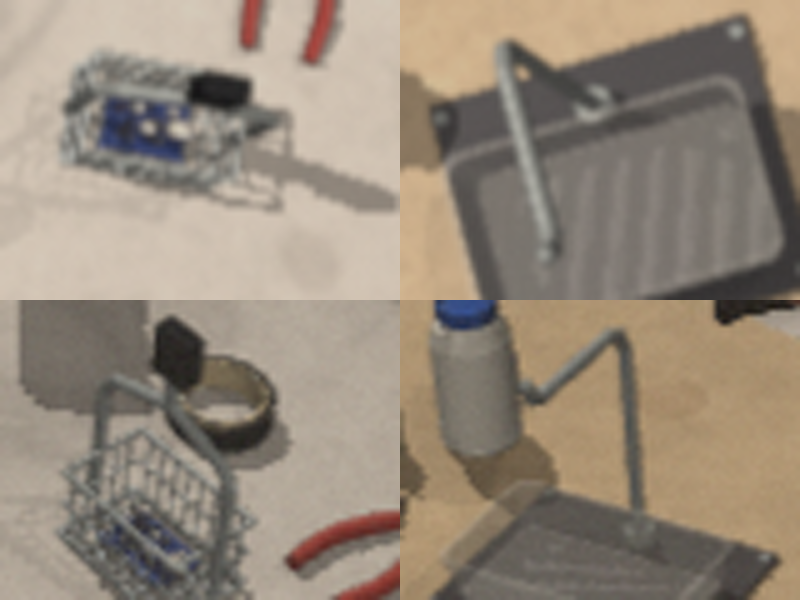

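The crops show the grip at top (404,197.8) and scene (381,256). The arm runs from its post corner at top (146.6,164) / scene (234.4,147) to its upturned tip at top (154.6,204) / scene (215,156.4).

Run:
```python
from h import *
for nm,a,b in [("grip",(404,197.8),(381,256)),("post",(146.6,164),(234.4,147)),("tip",(154.6,204),(215,156.6))]:
    print(nm,tri(ray("top",*a),ray("scene",*b)))
# grip long axis in top, black mask
t=cv2.imread("pics/top0.png")[185:212,390:420]; m=(t.max(2)<60).astype(np.uint8)
c=max(cv2.findContours(m,0,2)[0],key=cv2.contourArea); print(cv2.minAreaRect(c),cv2.contourArea(c))
# handle direction on top: ends of basket long side at z~.05 (rim)
for p in [(379.5,190.6),(408,195)]: print(plane(ray("top",*p),.05))
o=manip.get_obs();print(R.from_quat(o["ee_rot"]).as_matrix().round(3))
```

```text
grip (array([ 0.54685133, -0.23645566,  0.15088187]), [np.float64(0.0008607195002891786), np.float64(0.0008607195002892867)])
post (array([0.63774064, 0.40589184, 0.17525375]), [np.float64(0.00037700358789409847), np.float64(0.00037700358789393)])
tip (array([0.53363846, 0.37803848, 0.19803316]), [np.float64(0.0015851344964958657), np.float64(0.001585134496495911)])
((13.0, 13.0), (6.0, 10.0), 90.0) 47.0
[ 0.58082779 -0.19922748  0.05      ]
[ 0.56723649 -0.27751142  0.05      ]
[[-0.942  0.336 -0.   ]
 [ 0.336  0.942 -0.001]
 [-0.    -0.001 -1.   ]]
```

```bash
python3 -m inch '[[[-0.1,-0.1,0],[0,0,0]],[[-0.2,-0.2,0],[0,0,0]],[[-0.3,-0.3,0],[0,0,0]],[[-0.4,-0.4,0],[0,0,0]],[[-0.5,-0.5,0],[0,0,0]],[[-0.6,-0.6,0],[0,0,0]],[[-0.7,-0.7,0],[0,0,0]],[[-0.8,-0.8,0],[0,0,0]],[[-0.9,-0.9,0],[0,0,0]],[[-1,-1,0],[0,0,0]]]'
python3 -m inch '[[[-0.1,-0.1,0],[0,0,0]],[[-0.2,-0.2,0],[0,0,0]],[[-0.3,-0.3,0],[0,0,0]],[[-0.4,-0.4,0],[0,0,0]],[[-0.5,-0.5,0],[0,0,0]],[[-0.6,-0.6,0],[0,0,0]],[[-0.7,-0.7,0],[0,0,0]],[[-0.8,-0.8,0],[0,0,0]],[[-0.9,-0.9,0],[0,0,0]],[[-1,-1,0],[0,0,0]]]'
```

```text
clock: 1.1
position: [0.2589, 0.4856, 0.2313]
ee_rot: [0.171, 0.985, 0.0, -0.0]
ft_force: [-0.1, 0.3, -0.2]
grip_width: 0.998
grasp_force: 0.0
clock: 2.1
position: [0.3074, 0.3833, 0.2313]
ee_rot: [0.171, 0.985, 0.0, 0.0]
ft_force: [-0.9, -0.2, 0.2]
grip_width: 1.001
grasp_force: 0.0
```

```bash
python3 -m inch '[[[-0.1,-0.1,0],[0,0,0]],[[-0.2,-0.2,0],[0,0,0]],[[-0.3,-0.3,0],[0,0,0]],[[-0.4,-0.4,0],[0,0,0]],[[-0.5,-0.5,0],[0,0,0]],[[-0.6,-0.6,0],[0,0,0]],[[-0.7,-0.7,0],[0,0,0]],[[-0.8,-0.8,0],[0,0,0]],[[-0.9,-0.9,0],[0,0,0]],[[-1,-1,0],[0,0,0]]]' | grep pos
python3 -m inch '[[[-0.1,-0.1,0],[0,0,0]],[[-0.2,-0.2,0],[0,0,0]],[[-0.3,-0.3,0],[0,0,0]],[[-0.4,-0.4,0],[0,0,0]],[[-0.5,-0.5,0],[0,0,0]],[[-0.6,-0.6,0],[0,0,0]],[[-0.7,-0.7,0],[0,0,0]],[[-0.8,-0.8,0],[0,0,0]],[[-0.9,-0.9,0],[0,0,0]],[[-1,-1,0],[0,0,0]]]'| grep pos
python3 -m inch '[[[-0.1,-0.1,0],[0,0,0]],[[-0.2,-0.2,0],[0,0,0]],[[-0.3,-0.3,0],[0,0,0]],[[-0.4,-0.4,0],[0,0,0]],[[-0.5,-0.5,0],[0,0,0]],[[-0.6,-0.6,0],[0,0,0]],[[-0.7,-0.7,0],[0,0,0]],[[-0.8,-0.8,0],[0,0,0]],[[-0.9,-0.9,0],[0,0,0]],[[-1,-1,0],[0,0,0]]]'| grep pos
python3 -m inch '[[[-0.1,-0.1,0],[0,0,0.1]],[[-0.2,-0.2,0],[0,0,0.2]],[[-0.3,-0.3,0],[0,0,0.3]],[[-0.4,-0.4,0],[0,0,0.4]],[[-0.5,-0.5,0],[0,0,0.5]],[[-0.6,-0.6,0],[0,0,0.6]],[[-0.7,-0.7,0],[0,0,0.7]],[[-0.8,-0.8,0],[0,0,0.8]],[[-0.9,-0.9,0],[0,0,0.9]],[[-1,-1,0],[0,0,1]]]'
python3 - <<'E'
from h import *
print(manip.get_obs()["joint_pos"].round(2))
E
```

```text
position: [0.3558, 0.2811, 0.2313]
position: [0.4043, 0.1789, 0.2313]
position: [0.4527, 0.0766, 0.2313]
clock: 6.1
position: [0.5011, -0.0257, 0.2313]
ee_rot: [0.536, 0.844, -0.0, 0.0]
ft_force: [-0.0, -0.0, 0.2]
grip_width: 0.998
grasp_force: 0.0
[-0.57  0.05  0.55  1.81 -0.02  1.3   0.43]
```

```bash
python3 -m inch '[[[-0.1,0.01,0],[0,0,0.08]],[[-0.2,0.02,0],[0,0,0.16]],[[-0.3,0.03,0],[0,0,0.24]],[[-0.4,0.04,0],[0,0,0.32]],[[-0.5,0.05,0],[0,0,0.4]],[[-0.6,0.06,0],[0,0,0.48]],[[-0.7,0.07,0],[0,0,0.56]],[[-0.8,0.08,0],[0,0,0.64]],[[-0.9,0.09,0],[0,0,0.72]],[[-1,0.1,0],[0,0,0.79]]]'
python3 - <<'E'
from h import *
o=manip.get_obs(); im=manip.camera("wrist")[:,:,::-1]
np.save("o1.npy",np.r_[o["position"],o["ee_rot"]]); cv2.imwrite("pics/w1.png",im)
print(o["position"],R.from_quat(o["ee_rot"]).as_matrix().round(3))
E
```

```text
clock: 7.1
position: [0.5425, -0.0944, 0.2312]
ee_rot: [0.768, 0.641, -0.0, 0.0]
ft_force: [-0.3, 0.6, 0.6]
grip_width: 1.004
grasp_force: 0.0
[ 0.54253152 -0.09438228  0.23124647] [[ 0.179  0.984 -0.   ]
 [ 0.984 -0.179 -0.   ]
 [-0.     0.    -1.   ]]
```

View pics/w1.png

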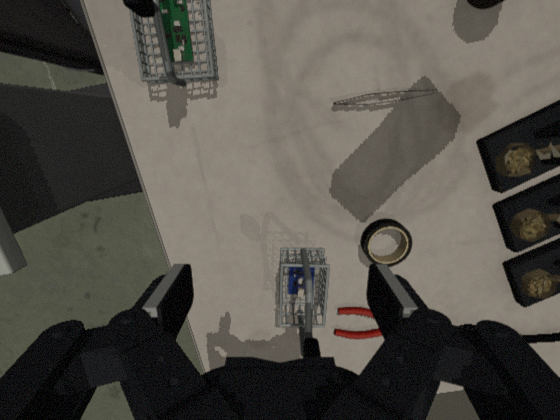

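The wrist view shows the deep basket nearly aligned with the tool, its rim sides running from (279,325) to (283,248), about 3° off. Its grip is near (311,347). The flat basket is at the top left, clear of the path.

Run:
```python
from h import *
a=np.load("o1.npy");o=dict(position=a[:3],ee_rot=a[3:])
print(plane(ray("wrist",311.5,347,o),.151))
print(tri(ray("wrist",311.5,347,o),ray("top",404,197.8),ray("scene",381,256)))
c=[plane(ray("wrist",*p,o),.05) for p in[(281,248),(327,248),(323,325),(277,325)]]; print(np.array(c).round(4), np.mean(c,0))
M=R.from_quat(a[3:]).as_matrix(); print((M.T@(np.array([.547,-.2365,.231])-a[:3])/.08).round(3))
```

```text
[ 0.54854874 -0.22345218  0.151     ]
(array([ 0.54881822, -0.23457152,  0.14498403]), [np.float64(0.004231407765398605), np.float64(0.0034449007320244605), np.float64(0.0033081170364397646)])
[[ 0.5309 -0.1671  0.05  ]
 [ 0.5844 -0.1768  0.05  ]
 [ 0.5649 -0.2834  0.05  ]
 [ 0.5066 -0.2728  0.05  ]] [ 0.5466805  -0.22500916  0.05      ]
[-1.738  0.373  0.003]
```

```bash
python3 -m inch '[[[-0.1,0.02,0],[0,0,0]],[[-0.2,0.04,0],[0,0,0]],[[-0.3,0.06,0],[0,0,0]],[[-0.4,0.08,0],[0,0,0]],[[-0.5,0.1,0],[0,0,0]],[[-0.6,0.12,0],[0,0,0]],[[-0.7,0.14,0],[0,0,0]],[[-0.8,0.16,0],[0,0,0]],[[-0.9,0.18,0],[0,0,0]],[[-1,0.2,0],[0,0,0]]]' | grep pos
python3 -m inch '[[[-0.1,0.03,0],[0,0,0.01]],[[-0.2,0.06,0],[0,0,0.02]],[[-0.3,0.09,0],[0,0,0.03]],[[-0.4,0.11,0],[0,0,0.04]],[[-0.5,0.13,0],[0,0,0.05]],[[-0.6,0.15,0],[0,0,0.06]],[[-0.67,0.17,0],[0,0,0.07]],[[-0.67,0.17,0],[0,0,0.07]],[[-0.67,0.17,0],[0,0,0.07]],[[-0.67,0.17,0],[0,0,0.07]]]'
python3 - <<'E'
from h import *
o=manip.get_obs(); im=manip.camera("wrist")[:,:,::-1]
np.save("o2.npy",np.r_[o["position"],o["ee_rot"]]); cv2.imwrite("pics/w2.png",im)
print(o["position"],R.from_quat(o["ee_rot"]).as_matrix().round(3))
E
```

```text
position: [0.5439, -0.1759, 0.2313]
clock: 9.15
position: [0.5479, -0.2299, 0.2312]
ee_rot: [0.784, 0.62, 0.0, -0.0]
ft_force: [-0.4, 0.4, 0.9]
grip_width: 1.003
grasp_force: 0.0
[ 0.54793434 -0.22986503  0.23121977] [[ 0.23   0.973  0.   ]
 [ 0.973 -0.23   0.   ]
 [ 0.    -0.    -1.   ]]
```

View pics/w2.png

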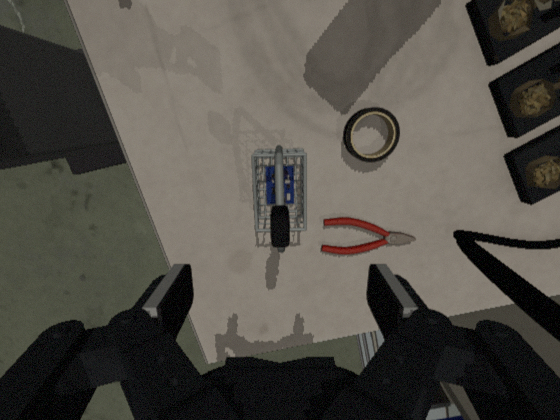

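The wrist view shows the grip at u 273–288, v 206–247 (centre 280.5,227), between the fingers and aligned with the tool.

Run:
```python
from h import *
a=np.load("o2.npy");o=dict(position=a[:3],ee_rot=a[3:])
im=cv2.imread("pics/w2.png");m=np.zeros(im.shape[:2],np.uint8);m[190:255,262:300]=(im.max(2)[190:255,262:300]<45)
c=max(cv2.findContours(m,0,2)[0],key=cv2.contourArea);print(cv2.boundingRect(c),cv2.minAreaRect(c))
u,v=cv2.minAreaRect(c)[0]
G,e=tri(ray("wrist",u,v,o),ray("top",404,197.8),ray("scene",381,256));print(G,e,plane(ray("wrist",u,v,o),.151))
M=R.from_quat(a[3:]).as_matrix(); print("tool mm",(M.T@(G-a[:3])*1e3).round(1), (M.T@(plane(ray("wrist",u,v,o),.151)-a[:3])*1e3).round(1))
```

```text
(270, 205, 20, 43) ((279.82550048828125, 225.98587036132812), (42.35129165649414, 18.678007125854492), 87.51044464111328)
[ 0.5464215  -0.23688966  0.15164238] [np.float64(0.000774390684487827), np.float64(0.0012827801049451527), np.float64(0.0006472541343396699)] [ 0.54617919 -0.23792652  0.151     ]
tool mm [-7.2  0.1 79.6] [-8.3  0.2 80.2]
```

```bash
python3 -m inch '[[[-0.02,0,0.1],[0,0,0]],[[-0.04,0,0.2],[0,0,0]],[[-0.06,0,0.3],[0,0,0]],[[-0.08,0,0.4],[0,0,0]],[[-0.095,0,0.5],[0,0,0]],[[-0.095,0,0.6],[0,0,0]],[[-0.095,0,0.7],[0,0,0]],[[-0.095,0,0.8],[0,0,0]],[[-0.095,0,0.9],[0,0,0]],[[-0.095,0,1],[0,0,0]]]'
python3 -m inch '[[[0,0,0.04],[0,0,0]],[[0,0,0.08],[0,0,0]],[[0,0,0.12],[0,0,0]],[[0,0,0.16],[0,0,0]],[[0,0,0.2],[0,0,0]],[[0,0,0.2],[0,0,0]],[[0,0,0.2],[0,0,0]],[[0,0,0.2],[0,0,0]],[[0,0,0.2],[0,0,0]],[[0,0,0.2],[0,0,0]]]'
python3 -m inch '[[[0,0,0],[0,0,0]],[[0,0,0],[0,0,0]],[[0,0,0],[0,0,0]],[[0,0,0],[0,0,0]],[[0,0,0],[0,0,0]],[[0,0,0],[0,0,0]],[[0,0,0],[0,0,0]],[[0,0,0],[0,0,0]],[[0,0,0],[0,0,0]],[[0,0,0],[0,0,0]]]' 0 70
```

```text
clock: 10.2
position: [0.5461, -0.2377, 0.1506]
ee_rot: [0.784, 0.62, 0.0, -0.0]
ft_force: [0.4, -0.2, -0.0]
grip_width: 1.0
grasp_force: 0.0
clock: 11.2
position: [0.5461, -0.2378, 0.1354]
ee_rot: [0.784, 0.62, 0.0, 0.0]
ft_force: [0.3, -0.5, 0.2]
grip_width: 1.002
grasp_force: 0.0
clock: 12.2
position: [0.5461, -0.2378, 0.1354]
ee_rot: [0.784, 0.62, 0.0, 0.0]
ft_force: [0.3, -0.4, 2.4]
grip_width: 0.155
grasp_force: 68.5
```

```bash
python3 -m inch '[[[0,0,-0.05],[0,0,0]],[[0,0,-0.1],[0,0,0]],[[0,0,-0.2],[0,0,0]],[[0,0,-0.3],[0,0,0]],[[0,0,-0.42],[0,0,0]],[[0,0,-0.54],[0,0,0]],[[0,0,-0.66],[0,0,0]],[[0,0,-0.78],[0,0,0]],[[0,0,-0.9],[0,0,0]],[[0,0,-1],[0,0,0]]]'
python3 -m inch '[[[0.1,-0.03,-0.1],[0,0,0]],[[0.2,-0.06,-0.2],[0,0,0]],[[0.3,-0.09,-0.3],[0,0,0]],[[0.4,-0.12,-0.4],[0,0,0]],[[0.5,-0.15,-0.5],[0,0,0]],[[0.6,-0.18,-0.6],[0,0,0]],[[0.7,-0.21,-0.7],[0,0,0]],[[0.8,-0.24,-0.8],[0,0,0]],[[0.9,-0.27,-0.9],[0,0,0]],[[1,-0.3,-1],[0,0,0]]]'
python3 -m inch '[[[0.1,-0.03,0],[0,0,-0.06]],[[0.2,-0.06,0],[0,0,-0.12]],[[0.3,-0.09,0],[0,0,-0.18]],[[0.4,-0.12,0],[0,0,-0.24]],[[0.5,-0.15,0],[0,0,-0.31]],[[0.6,-0.18,0],[0,0,-0.37]],[[0.7,-0.21,0],[0,0,-0.44]],[[0.8,-0.24,0],[0,0,-0.5]],[[0.9,-0.27,0],[0,0,-0.57]],[[1,-0.3,0],[0,0,-0.63]]]'
```

```text
clock: 13.2
position: [0.5461, -0.2378, 0.2162]
ee_rot: [0.784, 0.62, 0.0, 0.0]
ft_force: [1.0, -0.4, -1.0]
grip_width: 0.151
grasp_force: 68.0
clock: 14.2
position: [0.5411, -0.1537, 0.296]
ee_rot: [0.784, 0.62, 0.0, -0.0]
ft_force: [-0.1, 0.6, -0.6]
grip_width: 0.153
grasp_force: 68.1
clock: 15.2
position: [0.5361, -0.0703, 0.2952]
ee_rot: [0.607, 0.795, -0.0, -0.0]
ft_force: [-0.4, -0.4, -1.3]
grip_width: 0.153
grasp_force: 68.0
```

```bash
python3 -m inch '[[[0.1,0.01,0],[0,0,0]],[[0.2,0.02,0],[0,0,0]],[[0.3,0.04,0],[0,0,0]],[[0.4,0.05,0],[0,0,0]],[[0.5,0.06,0],[0,0,0]],[[0.6,0.07,0],[0,0,0]],[[0.7,0.08,0],[0,0,0]],[[0.8,0.1,0],[0,0,0]],[[0.9,0.11,0],[0,0,0]],[[1,0.12,0],[0,0,0]]]' | grep pos
python3 -m inch '[[[0.1,0.01,0],[0,0,0]],[[0.2,0.02,0],[0,0,0]],[[0.3,0.04,0],[0,0,0]],[[0.4,0.05,0],[0,0,0]],[[0.5,0.06,0],[0,0,0]],[[0.6,0.07,0],[0,0,0]],[[0.7,0.08,0],[0,0,0]],[[0.8,0.1,0],[0,0,0]],[[0.9,0.11,0],[0,0,0]],[[1,0.12,0],[0,0,0]]]' | grep pos
python3 -m inch '[[[0.1,0.01,0],[0,0,0]],[[0.2,0.02,0],[0,0,0]],[[0.3,0.04,0],[0,0,0]],[[0.4,0.05,0],[0,0,0]],[[0.5,0.06,0],[0,0,0]],[[0.6,0.07,0],[0,0,0]],[[0.7,0.08,0],[0,0,0]],[[0.8,0.1,0],[0,0,0]],[[0.9,0.11,0],[0,0,0]],[[1,0.12,0],[0,0,0]]]' | grep pos
python3 -m inch '[[[0.1,0.01,0],[0,0,0]],[[0.2,0.02,0],[0,0,0]],[[0.3,0.04,0],[0,0,0]],[[0.4,0.05,0],[0,0,0]],[[0.5,0.06,0],[0,0,0]],[[0.6,0.07,0],[0,0,0]],[[0.7,0.08,0],[0,0,0]],[[0.8,0.1,0],[0,0,0]],[[0.9,0.11,0],[0,0,0]],[[1,0.12,0],[0,0,0]]]'
python3 - <<'E'
from h import *
o=manip.get_obs(); im=manip.camera("wrist")[:,:,::-1]
np.save("o3.npy",np.r_[o["position"],o["ee_rot"]]); cv2.imwrite("pics/w3.png",im)
print(o["position"],R.from_quat(o["ee_rot"]).as_matrix().round(3))
E
```

```text
position: [0.5247, 0.0094, 0.2953]
position: [0.5133, 0.0892, 0.2953]
position: [0.5018, 0.1689, 0.2953]
clock: 19.2
position: [0.4904, 0.2487, 0.2953]
ee_rot: [0.609, 0.793, 0.0, -0.0]
ft_force: [-0.0, 0.3, -1.8]
grip_width: 0.151
grasp_force: 68.1
[0.49036413 0.24871775 0.29529591] [[-0.259  0.966 -0.   ]
 [ 0.966  0.259  0.   ]
 [ 0.    -0.    -1.   ]]
```

View pics/w3.png

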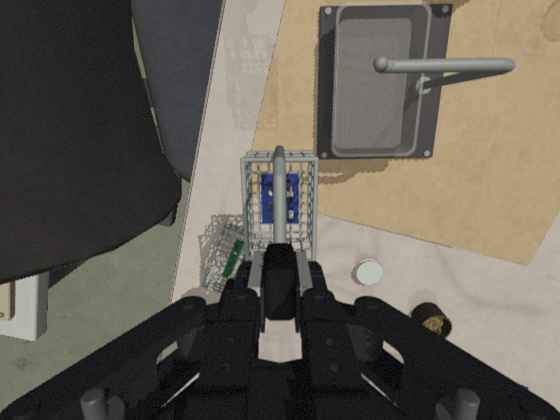

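The basket hangs level in the grip. The hook's tip is at (382,64) and its post end at (509,65), parallel to tool y.

Run:
```python
from h import *
a=np.load("o3.npy");o=dict(position=a[:3],ee_rot=a[3:])
T,e=tri(ray("wrist",381.5,63.5,o),ray("top",154.6,204),ray("scene",215,156.6)); print(T,e,plane(ray("wrist",381.5,63.5,o),.20))
P,e=tri(ray("wrist",509,65,o),ray("top",146.6,164),ray("scene",234.4,147)); print(P,e,plane(ray("wrist",509,65,o),.182))
T=plane(ray("wrist",381.5,63.5,o),.20);P=plane(ray("wrist",509,65,o),.182)
d=(P-T)[:2];print(np.linalg.norm(d),np.degrees(np.arctan2(d[1],d[0])))
d/=np.linalg.norm(d);S=T[:2]+.053*d;print("seat",S, P[:2]-.057*d)
M=R.from_quat(a[3:]).as_matrix();S3=np.r_[S,.211]
print("tool mm to seat",(M.T@(S3-a[:3])*1e3).round(1))
```

```text
[0.53282643 0.37673777 0.19897054] [np.float64(0.0011754046544190854), np.float64(0.0018308064952923084), np.float64(0.0017455284816758811)] [0.53194998 0.37542907 0.2       ]
[0.63777851 0.40630256 0.1748419 ] [np.float64(0.0004664470601597861), np.float64(0.0006197556898283834), np.float64(0.00024997105422110334)] [0.63287619 0.40428461 0.182     ]
0.1049701924589119 15.955621315281793
seat [0.58290815 0.38999839] [0.57807212 0.38861573]
tool mm to seat [112.5 126.   84.3]
```

```bash
python3 -m inch '[[[0.1,0.01,0.02],[0,0,0]],[[0.2,0.02,0.04],[0,0,0]],[[0.3,0.03,0.06],[0,0,0]],[[0.4,0.04,0.08],[0,0,0]],[[0.5,0.05,0.1],[0,0,0]],[[0.6,0.06,0.12],[0,0,0]],[[0.7,0.07,0.14],[0,0,0]],[[0.8,0.08,0.16],[0,0,0]],[[0.9,0.09,0.18],[0,0,0]],[[1,0.1,0.2],[0,0,0]]]'
python3 -m inch '[[[0.05,0.01,0.05],[0,0,0]],[[0.1,0.02,0.1],[0,0,0]],[[0.15,0.03,0.15],[0,0,0]],[[0.2,0.04,0.2],[0,0,0]],[[0.25,0.05,0.25],[0,0,0]],[[0.3,0.06,0.3],[0,0,0]],[[0.35,0.07,0.35],[0,0,0]],[[0.42,0.08,0.4],[0,0,0]],[[0.42,0.09,0.44],[0,0,0]],[[0.42,0.09,0.44],[0,0,0]]]'
python3 - <<'E'
from h import *
s=manip.camera("scene")[:,:,::-1];t=manip.camera("top")[:,:,::-1]
cv2.imwrite("pics/m4.png",np.hstack([crop(s,160,110,100,100,4),crop(t,110,145,100,100,4)]))
E
```

```text
clock: 20.25
position: [0.4774, 0.328, 0.2792]
ee_rot: [0.609, 0.793, 0.0, -0.0]
ft_force: [0.6, 0.2, -1.5]
grip_width: 0.149
grasp_force: 68.1
clock: 21.25
position: [0.4756, 0.3616, 0.2435]
ee_rot: [0.609, 0.793, -0.0, -0.0]
ft_force: [0.7, 0.2, -1.4]
grip_width: 0.153
grasp_force: 68.1
```

View pics/m4.png

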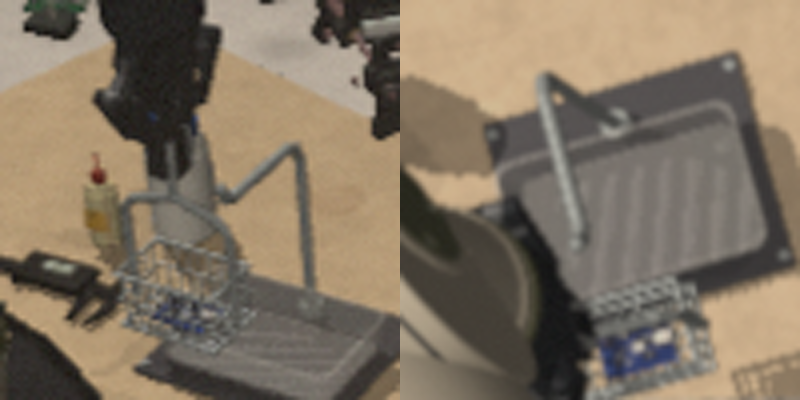

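The basket's window faces the hook tip (scene crop tip at 220,195) at mid-window height, so the arm can enter.

```bash
python3 -m inch '[[[0,0.1,0],[0,0,0]],[[0,0.2,0],[0,0,0]],[[0,0.3,0],[0,0,0]],[[0,0.4,0],[0,0,0]],[[0,0.5,0],[0,0,0]],[[0,0.6,0],[0,0,0]],[[0,0.7,0],[0,0,0]],[[0,0.8,0],[0,0,0]],[[0,0.9,0],[0,0,0]],[[0,1,0],[0,0,0]]]'
python3 -m inch '[[[0,0.06,0],[0,0,0]],[[0,0.12,0],[0,0,0]],[[0,0.18,0],[0,0,0]],[[0,0.24,0],[0,0,0]],[[0,0.3,0],[0,0,0]],[[0,0.375,0],[0,0,0]],[[0,0.375,0.05],[0,0,0]],[[0,0.375,0.1],[0,0,0]],[[0,0.375,0.15],[0,0,0]],[[0,0.375,0.2],[0,0,0]]]'
python3 - <<'E'
from h import *
s=manip.camera("scene")[:,:,::-1];t=manip.camera("top")[:,:,::-1]
cv2.imwrite("pics/m5.png",np.hstack([crop(s,180,110,100,100,4),crop(t,110,145,100,100,4)]))
E
```

```text
clock: 22.35
position: [0.5536, 0.3826, 0.2441]
ee_rot: [0.609, 0.793, 0.0, -0.0]
ft_force: [-0.4, -0.1, -1.3]
grip_width: 0.152
grasp_force: 68.2
clock: 23.35
position: [0.5817, 0.3901, 0.2276]
ee_rot: [0.609, 0.793, -0.0, -0.0]
ft_force: [0.0, 0.0, -2.5]
grip_width: 0.152
grasp_force: 68.2
```

View pics/m5.png

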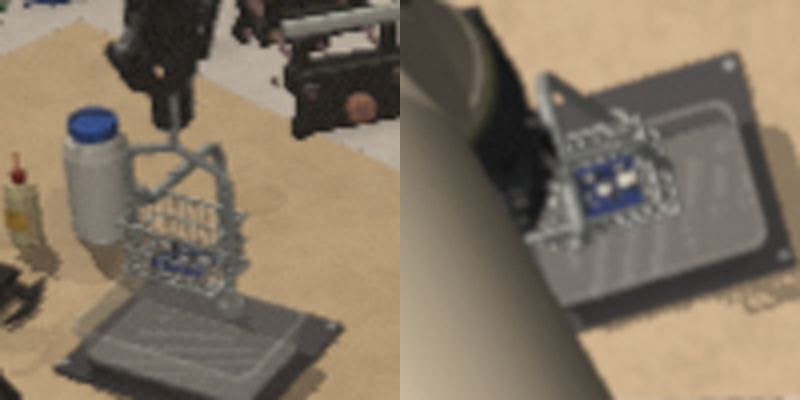

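The arm passes through the window under the crossbar (scene crop about 165,165). I'll lower it now.

```bash
python3 -m inch '[[[0,0,0.02],[0,0,0]],[[0,0,0.04],[0,0,0]],[[0,0,0.06],[0,0,0]],[[0,0,0.08],[0,0,0]],[[0,0,0.1],[0,0,0]],[[0,0,0.12],[0,0,0]],[[0,0,0.14],[0,0,0]],[[0,0,0.16],[0,0,0]],[[0,0,0.18],[0,0,0]],[[0,0,0.18],[0,0,0]]]'
```

```text
clock: 24.45
position: [0.5819, 0.3901, 0.2134]
ee_rot: [0.609, 0.793, -0.0, -0.0]
ft_force: [-0.0, -0.4, -1.5]
grip_width: 0.158
grasp_force: 68.2
```

```bash
python3 -m inch '[[[0,0,0.005],[0,0,0]],[[0,0,0.01],[0,0,0]],[[0,0,0.015],[0,0,0]],[[0,0,0.02],[0,0,0]],[[0,0,0.025],[0,0,0]],[[0,0,0.03],[0,0,0]],[[0,0,0.03],[0,0,0]],[[0,0,0.03],[0,0,0]],[[0,0,0.03],[0,0,0]],[[0,0,0.03],[0,0,0]]]'
```

```text
clock: 25.45
position: [0.5821, 0.3903, 0.212]
ee_rot: [0.609, 0.793, 0.001, 0.0]
ft_force: [-1.3, -0.9, 5.4]
grip_width: 0.151
grasp_force: 69.2
```

Contact at the expected height: 5.4 N upward at TCP z 0.212. Next I release and withdraw straight up.

```bash
python3 -m inch '[[[0,0,0],[0,0,0]],[[0,0,0],[0,0,0]],[[0,0,0],[0,0,0]],[[0,0,0],[0,0,0]],[[0,0,0],[0,0,0]],[[0,0,0],[0,0,0]],[[0,0,0],[0,0,0]],[[0,0,0],[0,0,0]],[[0,0,0],[0,0,0]],[[0,0,0],[0,0,0]]]' 0.6 20
python3 -m inch '[[[0,0,-0.05],[0,0,0]],[[0,0,-0.1],[0,0,0]],[[0,0,-0.2],[0,0,0]],[[0,0,-0.3],[0,0,0]],[[0,0,-0.4],[0,0,0]],[[0,0,-0.5],[0,0,0]],[[0,0,-0.6],[0,0,0]],[[0,0,-0.75],[0,0,0]],[[0,0,-0.9],[0,0,0]],[[0,0,-1],[0,0,0]]]'
python3 - <<'E'
from h import *
s=manip.camera("scene")[:,:,::-1];w=manip.camera("wrist")[:,:,::-1]
cv2.imwrite("pics/m6.png",np.hstack([crop(s,180,110,100,105,4),w]))if 0 else cv2.imwrite("pics/m6.png",np.hstack([crop(s,180,110,100,100,4),cv2.resize(w[10:410,80:480],(400,400))]))
E
```

```text
clock: 26.45
position: [0.582, 0.3902, 0.2114]
ee_rot: [0.609, 0.793, 0.0, -0.0]
ft_force: [0.0, -0.4, 0.2]
grip_width: 0.596
grasp_force: 0.0
clock: 27.45
position: [0.5822, 0.3903, 0.2931]
ee_rot: [0.609, 0.793, 0.001, 0.0]
ft_force: [0.8, -0.2, 0.7]
grip_width: 0.599
grasp_force: 0.0
```

View pics/m6.png

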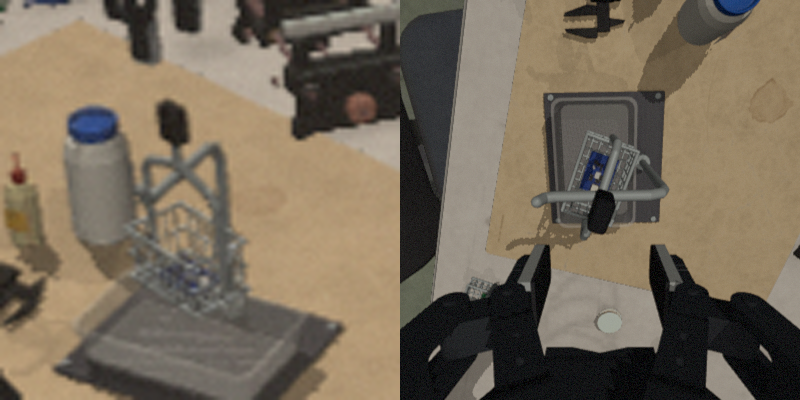

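The basket hangs on the arm with the gripper clear, but it has turned some 15° about the vertical. I'll let it settle while rising, then measure whether it's still moving and how upright it is.

```bash
python3 -m inch '[[[0,0,-0.05],[0,0,0]],[[0,0,-0.1],[0,0,0]],[[0,0,-0.2],[0,0,0]],[[0,0,-0.3],[0,0,0]],[[0,0,-0.3],[0,0,0]],[[0,0,-0.3],[0,0,0]],[[0,0,-0.3],[0,0,0]],[[0,0,-0.3],[0,0,0]],[[0,0,-0.3],[0,0,0]],[[0,0,-0.3],[0,0,0]]]' | head -2
python3 - <<'E'
from h import *
S=[];W=[]
for i in range(8):
    if i==0: o=manip.get_obs()
    S.append(manip.camera("scene")[:,:,::-1].copy());W.append(manip.camera("wrist")[:,:,::-1].copy())
np.save("o7.npy",np.r_[o["position"],o["ee_rot"]]);cv2.imwrite("pics/s7.png",S[-1]);cv2.imwrite("pics/w7.png",W[-1])
old=cv2.imread("pics/m6.png")
for i,(s,w) in enumerate(zip(S,W)):
    r=s[130:150,215:232]; m=(r.max(2)<50).astype(np.uint8);c=cv2.moments(m,True)
    print(i,[round(c[k]/c["m00"],2) for k in("m10","m01")], np.abs(s[130:200,205:245].astype(int)-S[0][130:200,205:245]).mean().round(2),np.abs(w[100:300,200:360].astype(int)-W[0][100:300,200:360]).mean().round(2))
cv2.imwrite("pics/m7.png",np.hstack([crop(S[-1],195,120,80,100,5),cv2.resize(W[-1][80:280,200:360],(400,500))]))
E
```

```text
clock: 28.55
position: [0.5819, 0.3902, 0.3152]
0 [7.58, 10.38] 0.0 0.0
1 [7.59, 10.29] 2.46 2.51
2 [7.68, 10.7] 2.27 2.79
3 [7.63, 10.47] 3.09 3.03
4 [7.6, 10.54] 3.36 3.1
5 [7.67, 10.61] 3.31 3.0
6 [7.63, 10.47] 2.86 2.78
7 [7.6, 10.54] 2.38 2.62
```

View pics/m7.png

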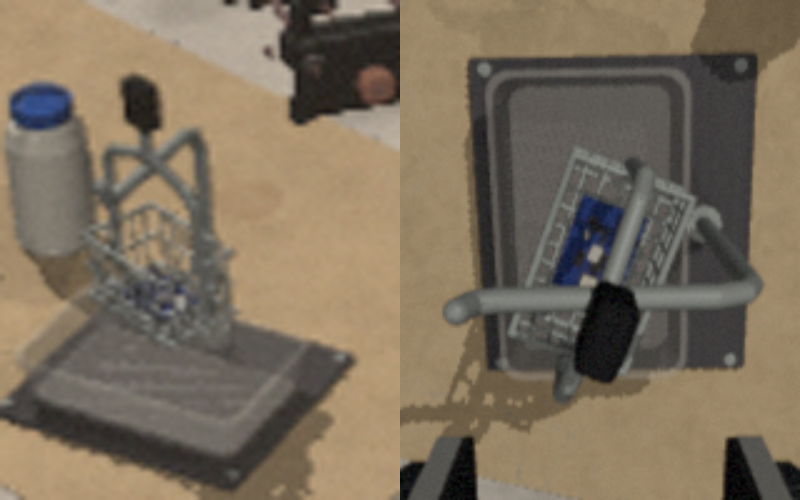

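The basket hangs upright over the tray, with its grip above the arm and turned about 25° about the vertical, clear of the post. I'll check whether that turn is still drifting.

Run:
```python
from h import *
def ang(im):
    b=im.astype(int);m=((b[:,:,0]-b[:,:,2]>30)).astype(np.uint8); m=cv2.morphologyEx(m,cv2.MORPH_CLOSE,np.ones((9,9)))
    c=max(cv2.findContours(m,0,2)[0],key=cv2.contourArea);p=c[:,0,:].astype(float)
    (x,y),(w,h),a=cv2.minAreaRect(c);return round(x,1),round(y,1),round(w,1),round(h,1),round(a,1)
m6=cv2.imread("pics/m6.png")[80:250,500:700];print("t27.5",ang(m6))
w7=cv2.imread("pics/w7.png");print("t29.3",ang(w7[90:260,180:380]))
w=manip.camera("wrist")[:,:,::-1].copy();print(manip.get_obs()["clock"],ang(w[90:260,180:380]))
# Grip from scene + wrist
a=np.load("o7.npy");o=dict(position=a[:3],ee_rot=a[3:])
def grip(im,x,y,ww,hh):
    m=(im[y:y+hh,x:x+ww].max(2)<50).astype(np.uint8);c=max(cv2.findContours(m,0,2)[0],key=cv2.contourArea);r=cv2.minAreaRect(c);return r[0][0]+x,r[0][1]+y,r
s7=cv2.imread("pics/s7.png")
g1=grip(s7,213,128,20,24);g2=grip(w7,265,188,40,50);print(g1,g2)
print(tri(ray("scene",*g1[:2]),ray("wrist",*g2[:2],o)))
```

```text
t27.5 (98.5, 93.7, 28.7, 39.1, 20.0)
t29.3 (95.0, 87.8, 18.0, 36.3, 21.0)
29.4 (94.9, 88.0, 18.0, 36.7, 21.3)
(222.5, 140.5, ((9.5, 12.5), (9.0, 5.0), 90.0)) (281.6000003814697, 212.29999923706055, ((16.600000381469727, 24.299999237060547), (22.807889938354492, 38.460365295410156), 26.56505012512207))
(array([0.58114023, 0.39284024, 0.22973239]), [np.float64(0.0014160027667358477), np.float64(0.0014160027667357003)])
```

The basket is stable: its turn was 20–21° at 27.5 s and 29.4 s. The grip is within 3 mm of the expected point above the seat in each axis, and the gripper is well clear.

```bash
python3 -c "
from workcell import manip
print(manip.hand_in())"
```

```text
the job is handed in; nothing more can be done
None
```

I handed the job in at about 29.4 s with the deep basket hanging by its crossbar on the hook arm, upright and steady over the tray but turned about 20° about the vertical since release; the gripper was clear and I never touched the flat basket.

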